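Rack the pressing dies by size and lock them in with the keeper bar

TASK

Put the phone-press dies away: stand the four white dies on the rack, one centred on each ring mark, in order of size, with the smallest at the end nearest the lever press and the largest at the far end. When all four are standing in order, lay the keeper bar over them, centred along the row, block up, its ends resting flat on the seats of both end posts between the prongs. Leave the tin, the suction cup and the spudger where they are.

Things in the scene. Friction and masses are not known exactly. Their poses are not given: they have to be found in the camera images.
- die22: The smallest of four white plastic pressing dies: a plain upright round disc, 22 mm across and 26 mm tall, with a small dark dot in the centre of its top. Loose, standing on the mat. Origin at the centre of its underside, z up along its axis.
- die30: The second smallest of four white plastic pressing dies: a plain upright round disc, 30 mm across and 26 mm tall, with a small dark dot in the centre of its top. Loose, standing on the mat. Origin at the centre of its underside, z up along its axis.
- die38: The second largest of four white plastic pressing dies: a plain upright round disc, 38 mm across and 26 mm tall, with a small dark dot in the centre of its top. Loose, standing on the mat. Origin at the centre of its underside, z up along its axis.
- die46: The largest of four white plastic pressing dies: a plain upright round disc, 46 mm across and 26 mm tall, with a small dark dot in the centre of its top. Loose, standing on the mat. Origin at the centre of its underside, z up along its axis.
- keeper: Loose keeper bar: flat aluminium bar 276 mm long (own y), 20 mm wide (x), 12 mm thick, with a black grip block on the middle of its top, 16 mm wide (x), 44 mm long (y), from 12 to 36 mm above the bar's underside. Starts flat on the mat, block up, to the left or right of the dies. Origin: centre of the bar's underside, z up. Ends alike. About 0.18 kg.
- rack: Fixed dark rack on the mat, base 80 (x) x 270 (y) x 8 mm; origin: underside centre, z up. Four flat printed rings, 52 mm wide, on the base top at x=0, y=±27 and ±81 mm. At y=±122 mm an aluminium post, 12 mm thick (y), 48 mm wide (x), has a seat 40 mm above the origin between two prongs 52 mm high, 36 mm apart (x -18 to 18). The keeper bar rests on both seats, 6 mm above the dies.
- press: Fixed steel lever press, base 130 x 170 mm, 218 mm tall, its lever reaching 120 mm from the origin towards the robot, up to 232 mm high; it stands beyond one end of the rack, far left or far right. Not to be moved; it only shows which end of the row is which. Origin at the centre of its underside.
- tin: Bystander: closed round stainless parts tin, 82 mm across, 40 mm tall, loose. It stands on the side opposite the press. Origin at the centre of its underside.
- cup: Bystander: pale suction cup, 48 mm across at its foot, 40 mm tall with a narrow neck, loose, behind the rack. Origin at the centre of its underside.
- spudger: Bystander: black plastic spudger lying flat, about 147 mm long (own y axis), 11 mm wide, 7 mm thick, loose, on the side of the dies opposite the keeper bar. Origin on its underside near the middle.
There are look-alikes about, which are no part of the job. Leave any brown or orange look-alike of the die38 alone.

How it is judged:
By the outcome, as a careful person would: the job done as asked, in the order asked, and still so for the second after the job is handed in, with the robot touching nothing.
It also fails if it takes over 120 s, if anything falls off the work surface, if the arm or the gripper's body presses on something with over 40 N, if the wrist force passes 120 N, or if a joint passes its speed limit or range.

ROBOT

A 6-joint arm with a two-finger parallel gripper is mounted at the origin on the work surface. World frame = base frame: x ahead of the robot, y to its left, z up, the work surface at z = 0. Lengths are in mm, angles in rad, forces in N, time in s.
With the tool pointing down it reaches from about 275 to 725 mm from the base axis. Payload 15.9 kg.
Tool frame: the origin (TCP) lies midway between the tips of the shut fingers; the grasp point (between the pads) lies 19 mm behind it; z points along the fingers, y is the line along which they close (so a half turn about z gives the same grasp; the last joint's range is limited). The gripper opens to 85 mm and grips with 20 to 120 N. Pads are 22 mm wide; open, the fingers measure 114 mm over their backs; the gripper's body (76 mm by 85 mm) begins 54 mm behind the grasp point. The pads swing forward as they close: fully open they stand 13 mm farther back than shut.
Start: joints at [-1.301, 0.213, -0.034, 1.323, 0, 1.571], TCP at [133.264, -481.899, 231.306] pointing down, gripper open.
Joint ranges: [-2.98, 2.98], [-0.74, 1.72], [-1.14, 1.35], [-2.1, 2.04], [-1.57, 1.44], [-3.14, 3.14]. Speed limits (rad/s): [1.89, 1.89, 2.39, 2.57, 3.14, 3.14].

INTERFACE

Orientations are given as a unit quaternion [w, x, y, z].
In Python, from station import robot gives the robot as it stands.
- The arm moves only by the tool carry_out, never from a script. Its argument "motion" is a list of rows, each an object with "claw": the closure, from 0 (fully open) to 1 (shut); "slide": the shift along the tool's x, y, z as a fraction of full scale, a list of three; "yaw": the turn about the tool's z as a fraction of full scale. A call has 1 to 20 rows; each row is the pose to reach, as a shift and turn from the pose commanded when the call began, along the tool's axes at that moment; what a row does not reach only later rows make up. Full scale, the value 1, is 250 mm for a shift and 1.5 rad for a turn. A row lasts 1/12 s, in which the tool goes at most 41.7 mm and 7.16 degrees, less where a joint would pass 70% of its speed; a pose out of reach is approached as far as the arm can. A call with a number of a shift or a turn outside -1 to 1 is refused whole. A call with a gripper value outside its range is refused whole. The fingers move at their own pace and stop on an object; the grip force is fixed at half the most. Time passes only in rows, so rows that repeat a pose let the fingers close. It gives the time, the measured TCP pose, the force, the opening and the grip force at its end, in the units of the state.
- robot.get_obs(): the state, without advancing time (a new reading comes with each control period).
- robot.snapshot(name): name is "side" or "top"; returns the picture (480x640x3 uint8, blue, green, red); there is no depth.
- robot.camera_model(name): a dict with "fx", "fy", "cx", "cy" (pixels), "cam_to_world" (4x4, takes a point from camera to world coordinates). Camera axes: x right, y down, z forward; pixel columns grow to the right and rows downward; lengths in mm; the calibration is good to about 2 mm. A picture is of the moment at which its call begins. camera_model takes no time and is no camera call.
- robot.hand_in(): hands the job in; it is judged then, once.
The state is a dict: "t": time; "joint_positions": joint angles; "joint_velocities": joint speeds; "effort": joint torques, N m; "position": TCP position; "orientation": TCP orientation; "force": force on the tool from outside, world axes, zero at the start; "ft_torque": the same for the moment, N m; "gripper_width": opening from 0.0 (shut) to 1.0 (fully open); "grasp_force": force on a finger pad.
Only numpy, scipy, OpenCV 4.12 (cv2) and the standard library are available. Lean on these libraries where they do the work, as an engineer would, in place of code of your own. Each camera call takes 0.05 s, during which the arm holds its last target. There are 200 camera calls.

## Working session

There is one attempt and no reset: what is moved stays moved. The work goes in short steps, Python scripts to look and compute and a tool call to move; the robot and the scene stay as the last step left them, time stands still between calls to the robot, and variables do not carry over. Pictures are saved under pics/ and viewed, at most 14 in all, crops included, and the job is handed in when it is done.

Besides the shell and the picture viewer there is one more tool, called after "Emit:" as name(argument=value, ...), one argument or row to a line, values as JSON. carry_out: Moves the arm, as the interface text tells. Its arguments: {"type":"object","properties":{"motion":{"type":"array"}},"required":["motion"]}

```bash
mkdir -p pics
python3 - <<'E'
from station import robot
import cv2
o=robot.get_obs();print({k:o[k] for k in("t","position","orientation","gripper_width")})
for n in("top","side"):
    cv2.imwrite(f"pics/{n}0.png",robot.snapshot(n)); m=robot.camera_model(n); print(n,m)
E
```

```text
{'t': 0.0, 'position': array([ 133.17304889, -481.56839882,  230.79799008]), 'orientation': array([-5.89024949e-04,  9.90915937e-01,  1.34481419e-01, -8.00826092e-05]), 'gripper_width': 0.9983691955834918}
top {'fx': 538.9125525361574, 'fy': 538.9125525361574, 'cx': 316.46856885374746, 'cy': 241.95329733779514, 'cam_to_world': array([[-2.26900719e-02, -9.96936669e-01,  7.48494433e-02,
         4.12047170e+02],
       [-9.99731677e-01,  2.22770154e-02, -6.34887936e-03,
         1.17272758e+00],
       [ 4.66200844e-03, -7.49734160e-02, -9.97174635e-01,
         1.26857515e+03],
       [ 0.00000000e+00,  0.00000000e+00,  0.00000000e+00,
         1.00000000e+00]])}
side {'fx': 529.2808346531679, 'fy': 529.2808346531679, 'cx': 316.96792044548135, 'cy': 235.28959582500562, 'cam_to_world': array([[ 7.83349434e-01, -2.87601776e-01,  5.51043449e-01,
        -1.49594310e+02],
       [-6.21294875e-01, -3.89206526e-01,  6.80081582e-01,
        -7.56704320e+02],
       [ 1.88770350e-02, -8.75101993e-01, -4.83570222e-01,
         5.84497398e+02],
       [ 0.00000000e+00,  0.00000000e+00,  0.00000000e+00,
         1.00000000e+00]])}
```

View pics/top0.png

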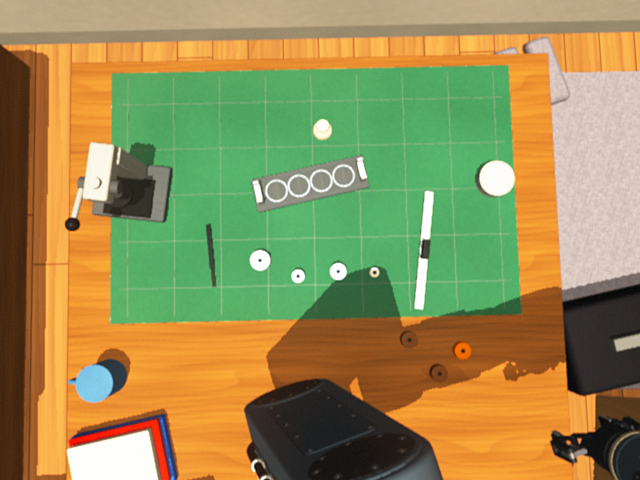

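View pics/side0.png

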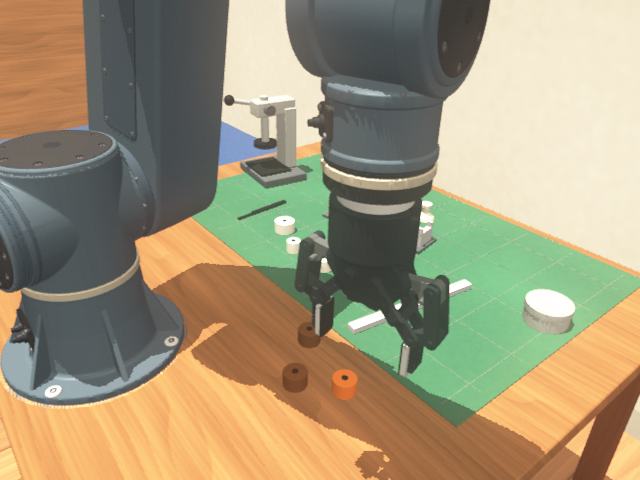

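In the top view the white dies are at about (260,260), (298,276), (338,271) and (374,272). The keeper's block is at (425,249) and the rack rings run from (277,190) to (344,176). The press is on the left (+y).

Things that could be mistaken for a die: brown (409,339) and (439,373), orange (463,351), the white cup (322,129) and the tin (497,178). The white dies on the mat are the targets. I'll measure them and check with one crop.

```bash
cat > h.py <<'E'
import numpy as np, cv2
from station import robot
from scipy.spatial.transform import Rotation as R
def ray(n,u,v,z):
    m=robot.camera_model(n);T=m["cam_to_world"]
    d=T[:3,:3]@np.array([(u-m["cx"])/m["fx"],(v-m["cy"])/m["fy"],1.]);o=T[:3,3]
    return (o+d*(z-o[2])/d[2])[:2]
def whites(im,smax=70,vmin=70):
    h=cv2.cvtColor(im,cv2.COLOR_BGR2HSV)
    return ((h[...,1]<smax)&(h[...,2]>vmin)).astype(np.uint8)
def blobs(mask,box,amin=25):
    x0,y0,x1,y1=box;k=np.zeros_like(mask);k[y0:y1,x0:x1]=mask[y0:y1,x0:x1]
    cs,_=cv2.findContours(k,cv2.RETR_EXTERNAL,cv2.CHAIN_APPROX_NONE)
    return [c for c in cs if cv2.contourArea(c)>amin]
def tool():
    o=robot.get_obs();q=o["orientation"];r=R.from_quat(np.r_[q[1:],q[0]])
    return o,r
def delta(p,yaw_w=None):
    "slide and yaw fractions to put TCP at p with closing line along world angle yaw_w"
    o,r=tool();s=r.inv().apply(np.array(p)-o["position"])/250
    y=r.apply([0,1,0]);a=np.arctan2(y[1],y[0]);w=None
    if yaw_w is not None:
        w=-(yaw_w-a);w=(w+np.pi/2)%np.pi-np.pi/2;w=w/1.5
    return s.round(4),None if w is None else round(w,4)
E
python3 - <<'E'
from h import *
im=cv2.imread("pics/top0.png");w=whites(im)
for c in blobs(w,(180,220,400,310)):
    M=cv2.moments(c);u,v=M["m10"]/M["m00"],M["m01"]/M["m00"]
    print("die",round(u,1),round(v,1),"diam~",round(2*np.sqrt(cv2.contourArea(c)/np.pi)+1,1)*2.3,ray("top",u,v,20).round(1))
    x,y=int(u)-4,int(v)-4;g=255-cv2.cvtColor(im,cv2.COLOR_BGR2GRAY)[y:y+8,x:x+9].astype(float)
    g=np.clip(g-g.max()*.6,0,None);yy,xx=np.mgrid[:8,:9];print("   dot",ray("top",x+(g*xx).sum()/g.sum(),y+(g*yy).sum()/g.sum(),26).round(1))
for c in blobs(w,(400,180,450,320)):
    (u,v),s,a=cv2.minAreaRect(c);b=cv2.boxPoints(((u,v),s,a));print("keeper",u,v,s,a,ray("top",u,v,12).round(1));print([ray("top",*q,12).round(0) for q in b])
for c in blobs(w,(245,150,375,215),12):
    M=cv2.moments(c);u,v=M["m10"]/M["m00"],M["m01"]/M["m00"];(_,_),s,a=cv2.minAreaRect(c)
    print("rack",round(u,1),round(v,1),cv2.contourArea(c),s,ray("top",u,v,8).round(1),"@46",ray("top",u,v,46).round(1))
cv2.imwrite("pics/c1.png",cv2.resize(im[150:320,190:450],None,fx=3,fy=3,interpolation=cv2.INTER_CUBIC))
o,r=tool();print(r.as_matrix().round(3))
E
```

```text
die 297.7 275.6 diam~ 33.349999999999994 [428.7  38.5]
   dot [428.5  38.6]
die 374.1 271.8 diam~ 23.919999999999998 [ 433.6 -138.5]
   dot [ 435.2 -138.8]
die 337.8 271.1 diam~ 41.85999999999999 [437.  -54.6]
   dot [437.1 -54. ]
die 259.8 259.9 diam~ 49.68 [467.1 125.4]
   dot [467.1 125.5]
keeper 423.6056213378906 249.68716430664062 (10.314884185791016, 119.3294906616211) 5.07960844039917 [ 482.6 -256.8]
[array([ 346., -228.]), array([ 624., -262.]), array([ 621., -287.]), array([ 344., -251.])]
rack 309.7 183.1 3701.0 (35.390777587890625, 114.79698181152344) [646.7   6.1] @46 [639.6   5.9]
[[ 0.964  0.267 -0.   ]
 [ 0.267 -0.964  0.001]
 [ 0.    -0.001 -1.   ]]
```

View pics/c1.png

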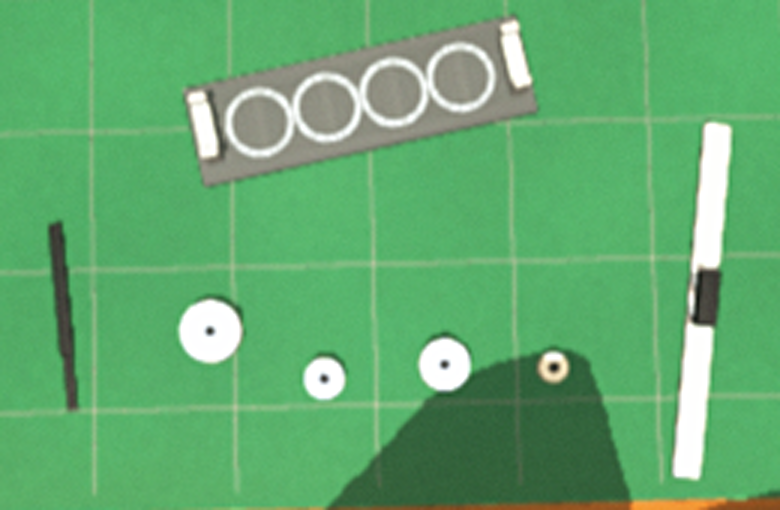

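The crop agrees: four white dies with dark dots. By size, die46 is top-left, then die30, die38 and die22 (in shadow). Next I'll fix the ring positions.

```bash
cat > rings.py <<'E'
from h import *
im=cv2.imread("pics/top0.png")
g=cv2.cvtColor(im,cv2.COLOR_BGR2GRAY);m=(g>150).astype(np.uint8)
h=cv2.cvtColor(im,cv2.COLOR_BGR2HSV);m&=(h[...,1]<60).astype(np.uint8)
P=[];post=[]
for c in blobs(m,(245,150,375,215),15):
    x,y,w,hh=cv2.boundingRect(c)
    (u,v),s,a=cv2.minAreaRect(c)
    print(round(u,1),round(v,1),[round(k,1) for k in s],"@8",ray("top",u,v,8).round(1),"@46",ray("top",u,v,46).round(1))
E
python3 rings.py
```

```text
257.3 190.9 [22.8, 7.1] @8 [630.6 130.2] @46 [624.  126.3]
309.4 182.7 [24.5, 92.7] @8 [647.4   6.6] @46 [640.3   6.4]
360.9 167.6 [22.6, 6.9] @8 [ 681.  -116.3] @46 [ 672.9 -112.8]
```

```bash
cat >> rings.py <<'E'
k=np.zeros_like(m);k[150:215,262:357]=m[150:215,262:357]
cs,hi=cv2.findContours(k,cv2.RETR_CCOMP,cv2.CHAIN_APPROX_NONE)
P=[]
for c,q in zip(cs,hi[0]):
    if q[3]>=0 and cv2.contourArea(c)>150:
        M=cv2.moments(c);P.append(ray("top",M["m10"]/M["m00"],M["m01"]/M["m00"],8))
P=np.array(sorted(P,key=lambda p:-p[1]));print(P.round(1))
c=P.mean(0);d=np.polyfit([81,27,-27,-81],P,1)[0];print("slope",d,np.linalg.norm(d))
d/=np.linalg.norm(d);F=c+np.outer([81,27,-27,-81],d);print("fit",F.round(1),"centre",c.round(1))
ax=np.arctan2(-d[0],d[1]);print("rack x angle",ax)
import json;json.dump(dict(F=F.tolist(),c=c.tolist(),ax=ax),open("rack.json","w"))
print(delta([435,-138.7,120],ax), delta([435,-138.7,3],ax))
E
python3 rings.py
```

```text
257.3 190.9 [22.8, 7.1] @8 [630.6 130.2] @46 [624.  126.3]
309.4 182.7 [24.5, 92.7] @8 [647.4   6.6] @46 [640.3   6.4]
360.9 167.6 [22.6, 6.9] @8 [ 681.  -116.3] @46 [ 672.9 -112.8]
[[630.8  85.7]
 [641.9  32.6]
 [652.5 -20.7]
 [663.3 -73.4]]
slope [-0.20003771  0.98288895] 1.0030382747577573
fit [[631.   85.4]
 [641.7  32.5]
 [652.5 -20.4]
 [663.3 -73.3]] centre [647.1   6. ]
rack x angle 0.2007780146458184
(array([ 1.5291, -0.9998,  0.4446]), np.float64(-1.0012)) (array([ 1.5291, -0.9994,  0.9126]), np.float64(-1.0012))
```

Emit:
carry_out(
  motion=[
    {"claw":0,"slide":[1,-0.65,0.2],"yaw":-0.5},
    {"claw":0,"slide":[1,-0.65,0.2],"yaw":-0.5},
    {"claw":0,"slide":[1,-0.65,0.2],"yaw":-0.5},
    {"claw":0,"slide":[1,-0.65,0.2],"yaw":-0.5},
    {"claw":0,"slide":[1,-0.65,0.2],"yaw":-0.5},
    {"claw":0,"slide":[1,-0.65,0.2],"yaw":-0.5},
    {"claw":0,"slide":[1,-0.65,0.2],"yaw":-0.5},
    {"claw":0,"slide":[1,-0.65,0.2],"yaw":-0.5},
    {"claw":0,"slide":[1,-0.65,0.2],"yaw":-0.5},
    {"claw":0,"slide":[1,-0.65,0.2],"yaw":-0.5},
  ],
)

```text
t: 0.93
position: [331.0, -258.2, 181.1]
orientation: [-0.0, 0.872, 0.489, -0.0]
force: [-0.5, -0.9, 0.2]
gripper_width: 1.0
grasp_force: 0.0
```

```bash
cat > d.py <<'E'
from h import *
import sys,json
k=json.load(open("rack.json"));a=[float(x) for x in sys.argv[1:4]];ang=k["ax"]+(float(sys.argv[4]) if len(sys.argv)>4 else 0)
o,r=tool();print("t",o["t"].__round__(2),"pos",o["position"].round(1),"q",np.round(o["joint_positions"],2),"w",round(o["gripper_width"],3),"gf",np.round(o["grasp_force"],1),"F",np.round(o["force"],1),"tilt",r.as_matrix()[:,2].round(3))
print(delta(a,ang))
E
python3 d.py 435 -138.7 120
```

```text
t 0.93 pos [ 331.  -258.2  181.1] q [-0.66  0.07 -0.33  1.17 -0.    1.46] w 1.0 gf 0.0 F [-0.5 -0.9  0.2] tilt [-0.001  0.    -1.   ]
(array([0.6249, 0.1056, 0.2444]), np.float64(-0.4999))
```

Emit:
carry_out(
  motion=[
    {"claw":0,"slide":[0.625,0.106,0.3],"yaw":-0.5},
    {"claw":0,"slide":[0.625,0.106,0.3],"yaw":-0.5},
    {"claw":0,"slide":[0.625,0.106,0.3],"yaw":-0.5},
    {"claw":0,"slide":[0.625,0.106,0.3],"yaw":-0.5},
    {"claw":0,"slide":[0.625,0.106,0.3],"yaw":-0.5},
    {"claw":0,"slide":[0.625,0.106,0.3],"yaw":-0.5},
    {"claw":0,"slide":[0.625,0.106,0.3],"yaw":-0.5},
    {"claw":0.3,"slide":[0.625,0.106,0.3],"yaw":-0.5},
    {"claw":0.3,"slide":[0.625,0.106,0.3],"yaw":-0.5},
  ],
)

```text
t: 1.68
position: [435.0, -140.5, 106.6]
orientation: [0.0, 0.636, 0.772, 0.0]
force: [0.4, 0.1, -0.1]
gripper_width: 0.746
grasp_force: 0.0
```

```bash
python3 d.py 435 -138.7 3; python3 -c "
from h import *
im=robot.snapshot('top');cv2.imwrite('pics/t1.png',cv2.resize(im[200:320,240:440],None,fx=3,fy=3))"
```

```text
t 1.68 pos [ 435.  -140.5  106.6] q [-0.31  0.19 -0.39  0.99 -0.    1.07] w 0.746 gf 0.0 F [ 0.4  0.1 -0.1] tilt [ 0. -0. -1.]
(array([0.007 , 0.0011, 0.4143]), np.float64(-0.0053))
```

View pics/t1.png

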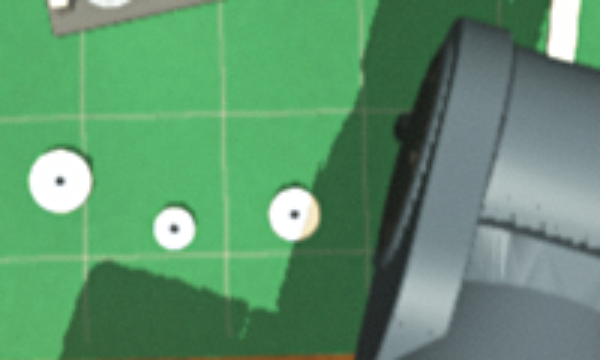

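The arm hides die22 in the top view, and the other three dies are undisturbed. I'll descend, grip and lift.

Emit:
carry_out(
  motion=[
    {"claw":0.3,"slide":[0,0,0.25],"yaw":0},
    {"claw":0.3,"slide":[0,0,0.3],"yaw":0},
    {"claw":0.3,"slide":[0,0,0.41],"yaw":0},
    {"claw":0.3,"slide":[0,0,0.41],"yaw":0},
    {"claw":1,"slide":[0,0,0.41],"yaw":0},
    {"claw":1,"slide":[0,0,0.41],"yaw":0},
    {"claw":1,"slide":[0,0,0.41],"yaw":0},
    {"claw":1,"slide":[0,0,0.41],"yaw":0},
    {"claw":1,"slide":[0,0,0.41],"yaw":0},
    {"claw":1,"slide":[0,0,0.41],"yaw":0},
  ],
)

```text
t: 2.57
position: [436.6, -140.0, 5.8]
orientation: [0.002, 0.634, 0.774, 0.0]
force: [-2.4, -0.2, 12.2]
gripper_width: 0.232
grasp_force: 58.2
```

```bash
python3 d.py 631 85.4 80; python3 d.py 631 85.4 11.5; python3 -c "
from h import *
im=robot.snapshot('side');cv2.imwrite('pics/s1.png',cv2.resize(im[160:340,220:420],None,fx=3,fy=3))"
```

```text
t 2.57 pos [ 436.6 -140.     5.8] q [-0.31  0.3  -0.53  0.73 -0.    1.06] w 0.232 gf 58.2 F [-2.4 -0.2 12.2] tilt [ 0.003 -0.001 -1.   ]
(array([ 0.73  ,  0.9407, -0.2955]), np.float64(-0.0015))
t 2.57 pos [ 436.6 -140.     5.8] q [-0.31  0.3  -0.53  0.73 -0.    1.06] w 0.232 gf 58.2 F [-2.4 -0.2 12.2] tilt [ 0.003 -0.001 -1.   ]
(array([ 0.7305,  0.94  , -0.0215]), np.float64(-0.0015))
```

View pics/s1.png

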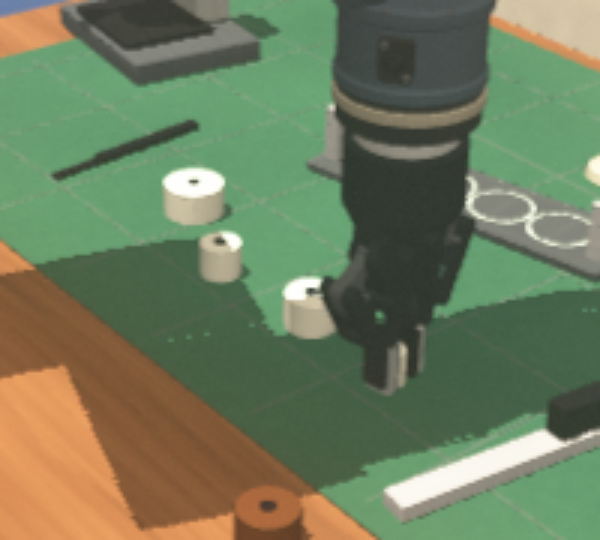

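The side view shows die22 held upright between the fingertips, with the other three dies standing clear. Next I'll lift it and carry it to the ring nearest the press.

Emit:
carry_out(
  motion=[
    {"claw":1,"slide":[0,0,-0.15],"yaw":0},
    {"claw":1,"slide":[0,0,-0.3],"yaw":0},
    {"claw":1,"slide":[0.725,0.94,-0.3],"yaw":0},
    {"claw":1,"slide":[0.725,0.94,-0.3],"yaw":0},
    {"claw":1,"slide":[0.725,0.94,-0.3],"yaw":0},
    {"claw":1,"slide":[0.725,0.94,-0.3],"yaw":0},
    {"claw":1,"slide":[0.725,0.94,-0.3],"yaw":0},
    {"claw":1,"slide":[0.725,0.94,-0.3],"yaw":0},
    {"claw":1,"slide":[0.725,0.94,-0.3],"yaw":0},
    {"claw":1,"slide":[0.725,0.94,-0.3],"yaw":0},
    {"claw":1,"slide":[0.725,0.94,-0.3],"yaw":0},
    {"claw":1,"slide":[0.725,0.94,-0.2],"yaw":0},
    {"claw":1,"slide":[0.725,0.94,-0.1],"yaw":0},
    {"claw":1,"slide":[0.725,0.94,-0.1],"yaw":0},
    {"claw":1,"slide":[0.725,0.94,-0.1],"yaw":0},
  ],
)

```text
t: 3.87
position: [628.7, 83.8, 29.2]
orientation: [-0.001, 0.634, 0.774, -0.001]
force: [0.3, -0.2, 0.4]
gripper_width: 0.229
grasp_force: 59.1
```

```bash
python3 d.py 631.3 83.8 14.5; python3 -c "
from h import *
im=robot.snapshot('side');cv2.imwrite('pics/s2.png',cv2.resize(im[140:320,220:460],None,fx=3,fy=3))"
```

```text
t 3.87 pos [628.7  83.8  29.2] q [ 0.13  0.59  0.    0.99 -0.    1.51] w 0.229 gf 59.1 F [ 0.3 -0.2  0.4] tilt [-0.002 -0.    -1.   ]
(array([-0.0021,  0.0102,  0.0589]), np.float64(-0.0018))
```

View pics/s2.png

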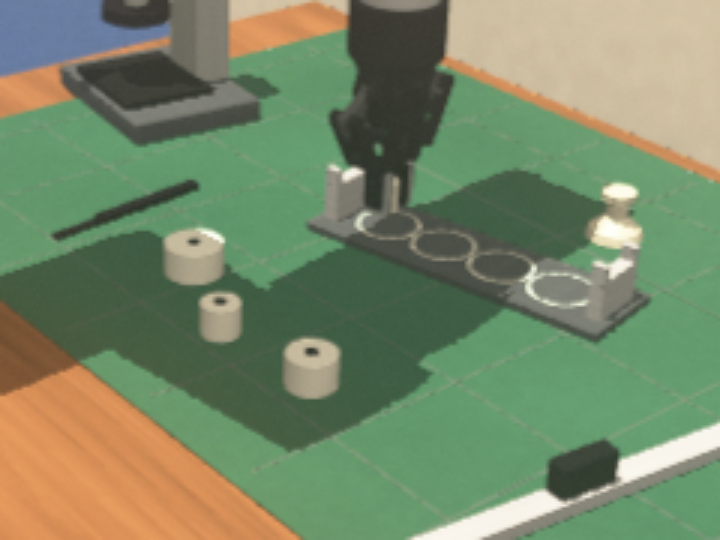

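Die22 is hidden behind the pads, but the grip reading holds. It hovers over the first ring, so I'll lower it, release and retreat.

Emit:
carry_out(
  motion=[
    {"claw":1,"slide":[-0.002,0.01,0.03],"yaw":0},
    {"claw":1,"slide":[-0.002,0.01,0.05],"yaw":0},
    {"claw":1,"slide":[-0.002,0.01,0.06],"yaw":0},
    {"claw":1,"slide":[-0.002,0.01,0.06],"yaw":0},
    {"claw":1,"slide":[-0.002,0.01,0.06],"yaw":0},
    {"claw":0.5,"slide":[-0.002,0.01,0.06],"yaw":0},
    {"claw":0.5,"slide":[-0.002,0.01,0.06],"yaw":0},
    {"claw":0.5,"slide":[-0.002,0.01,0.06],"yaw":0},
    {"claw":0.5,"slide":[-0.002,0.01,0.06],"yaw":0},
    {"claw":0.5,"slide":[-0.002,0.01,-0.05],"yaw":0},
    {"claw":0.5,"slide":[-0.002,0.01,-0.2],"yaw":0},
    {"claw":0.5,"slide":[-0.002,0.01,-0.3],"yaw":0},
    {"claw":0.3,"slide":[-0.002,0.01,-0.3],"yaw":0},
  ],
)

```text
t: 5.0
position: [635.0, 85.1, 109.6]
orientation: [0.003, 0.633, 0.774, 0.003]
force: [1.9, 0.5, 0.2]
gripper_width: 0.63
grasp_force: 0.0
```

```bash
python3 d.py 428.5 38.6 80;  python3 d.py 428.5 38.6 7
```

```text
t 5.0 pos [635.   85.1 109.6] q [0.13 0.54 0.13 1.15 0.   1.51] w 0.63 gf 0.0 F [1.9 0.5 0.2] tilt [ 0.008  0.001 -1.   ]
(array([-0.019 , -0.8474,  0.1121]), np.float64(-0.0012))
t 5.0 pos [635.   85.1 109.6] q [0.13 0.54 0.13 1.15 0.   1.51] w 0.63 gf 0.0 F [1.9 0.5 0.2] tilt [ 0.008  0.001 -1.   ]
(array([-0.0189, -0.8497,  0.404 ]), np.float64(-0.0012))
```

Emit:
carry_out(
  motion=[
    {"claw":0.3,"slide":[-0.016,-0.831,0],"yaw":0},
    {"claw":0.3,"slide":[-0.016,-0.831,0.1],"yaw":0},
    {"claw":0.3,"slide":[-0.016,-0.831,0.15],"yaw":0},
    {"claw":0.3,"slide":[-0.016,-0.831,0.15],"yaw":0},
    {"claw":0.3,"slide":[-0.016,-0.831,0.15],"yaw":0},
    {"claw":0.3,"slide":[-0.016,-0.831,0.15],"yaw":0},
    {"claw":0.3,"slide":[-0.016,-0.831,0.15],"yaw":0},
    {"claw":0.3,"slide":[-0.016,-0.831,0.15],"yaw":0},
    {"claw":0.3,"slide":[-0.016,-0.831,0.15],"yaw":0},
  ],
)

```text
t: 5.75
position: [431.2, 40.0, 67.0]
orientation: [0.001, 0.633, 0.774, 0.001]
force: [0.4, -0.4, -0.6]
gripper_width: 0.698
grasp_force: 0.0
```

```bash
cat > look.py <<'E'
from h import *
import sys,json
"white dies standing on the rack: dot positions, and offsets from rings"
im=robot.snapshot("top");cv2.imwrite(sys.argv[1],cv2.resize(im[100:300,220:420],None,fx=3,fy=3,interpolation=cv2.INTER_CUBIC))
k=json.load(open("rack.json"));F=np.array(k["F"]);m=robot.camera_model("top");T=np.linalg.inv(m["cam_to_world"])
g=cv2.cvtColor(im,cv2.COLOR_BGR2GRAY).astype(float)
for i,f in enumerate(F):
    p=T@np.r_[f,34,1];u=m["fx"]*p[0]/p[2]+m["cx"];v=m["fy"]*p[1]/p[2]+m["cy"]
    x,y=int(round(u))-4,int(round(v))-4;s=g[y:y+9,x:x+9]
    d=np.clip(np.median(s)*.8-s,0,None)
    # brightest-region centroid as well
    a=(whites(im,80,120)[y-8:y+17,x-8:x+17]);n,l,st,ce=cv2.connectedComponentsWithStats(a)
    yy,xx=np.mgrid[:9,:9]
    if d.sum()>0: print(i,"dot",(ray("top",x+(d*xx).sum()/d.sum(),y+(d*yy).sum()/d.sum(),34)-f).round(1), "exp px",round(u,1),round(v,1))
    if n>1:
        j=l[12,12] or 1+st[1:,4].argmax();print("   blob",st[j,4],(ray("top",x-8+ce[j][0],y-8+ce[j][1],28)-f).round(1))
E
python3 d.py 428.5 38.6 7;python3 look.py pics/t2.png
```

```text
t 5.75 pos [431.2  40.   67. ] q [ 0.09  0.18 -0.51  0.88  0.    1.46] w 0.698 gf 0.0 F [ 0.4 -0.4 -0.6] tilt [ 0.002  0.    -1.   ]
(array([-0.0033, -0.0121,  0.2398]), np.float64(-0.0012))
0 dot [ 3.8 -0.1] exp px 275.4 188.4
   blob 590 [3.  0.9]
   blob 610 [2.5 0.7]
   blob 619 [ 2.1 -0. ]
   blob 620 [ 1.5 -1. ]
```

View pics/t2.png

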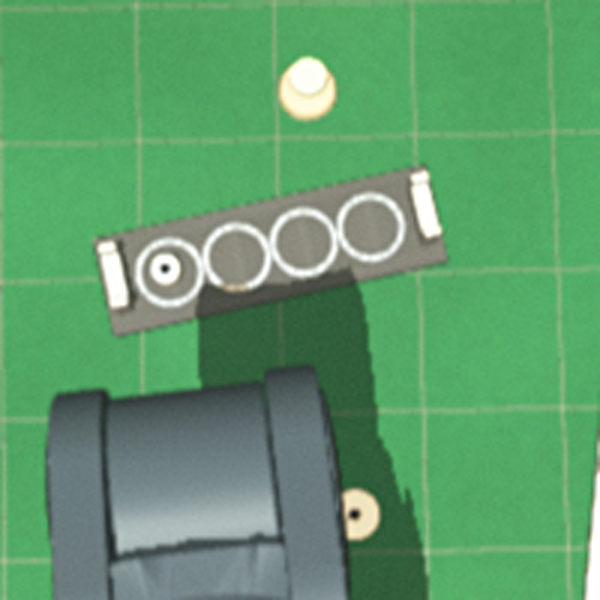

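Die22 stands inside ring 1 with its dot at crop pixel (164,268), which looks slightly off-centre. I'll measure that better, then carry on with die30.

```bash
cat > look.py <<'E'
from h import *
import sys,json
"dies on the rack: dot offset from its ring, in rack axes (x,y)"
im=robot.snapshot("top");cv2.imwrite(sys.argv[1],im)
k=json.load(open("rack.json"));F=np.array(k["F"]);m=robot.camera_model("top");T=np.linalg.inv(m["cam_to_world"]);a=k["ax"]
B=np.array([[np.cos(a),np.sin(a)],[-np.sin(a),np.cos(a)]])
g=cv2.cvtColor(im,cv2.COLOR_BGR2GRAY)
for i,f in enumerate(F):
    p=T@np.r_[f,34,1];u=m["fx"]*p[0]/p[2]+m["cx"];v=m["fy"]*p[1]/p[2]+m["cy"]
    x,y=int(round(u))-8,int(round(v))-8;G=cv2.resize(g[y:y+17,x:x+17],None,fx=8,fy=8,interpolation=cv2.INTER_CUBIC)
    w=(G>190).astype(np.uint8);cs,hi=cv2.findContours(w,cv2.RETR_CCOMP,cv2.CHAIN_APPROX_NONE)
    for c,q in zip(cs,hi[0] if hi is not None else []):
        if q[3]>=0 and 60<cv2.contourArea(c)<1200:
            M=cv2.moments(c);s=np.array([M["m10"],M["m01"]])/M["m00"];s=(s+.5)/8-.5
            o=cs[q[3]];(cx,cy),r=cv2.minEnclosingCircle(o);cx,cy=(cx+.5)/8-.5,(cy+.5)/8-.5
            print(i,"dot",(B@(ray("top",x+s[0],y+s[1],34)-f)).round(1),"outer",(B@(ray("top",x+cx,y+cy,34)-f)).round(1),"r mm",round(r/8*2.28,1))
E
python3 look.py pics/t2b.png; python3 d.py 428.5 38.6 7
```

```text
0 dot [-0.9  2.3] outer [-1.4  2.5] r mm 11.9
t 5.85 pos [431.   40.   66.7] q [ 0.09  0.18 -0.51  0.88  0.    1.46] w 0.699 gf 0.0 F [ 0.3 -0.3  0.2] tilt [ 0.001  0.    -1.   ]
(array([-0.0034, -0.0111,  0.2387]), np.float64(-0.0011))
```

Emit:
carry_out(
  motion=[
    {"claw":0.3,"slide":[-0.003,-0.006,0.1],"yaw":0},
    {"claw":0.3,"slide":[-0.003,-0.006,0.2],"yaw":0},
    {"claw":0.3,"slide":[-0.003,-0.006,0.24],"yaw":0},
    {"claw":0.3,"slide":[-0.003,-0.006,0.24],"yaw":0},
    {"claw":1,"slide":[-0.003,-0.006,0.24],"yaw":0},
    {"claw":1,"slide":[-0.003,-0.006,0.24],"yaw":0},
    {"claw":1,"slide":[-0.003,-0.006,0.24],"yaw":0},
    {"claw":1,"slide":[-0.003,-0.006,0.24],"yaw":0},
    {"claw":1,"slide":[-0.003,-0.006,0.24],"yaw":0},
  ],
)

```text
t: 6.6
position: [429.3, 38.8, 7.5]
orientation: [0.001, 0.633, 0.774, 0.001]
force: [-1.3, -0.0, 7.6]
gripper_width: 0.328
grasp_force: 58.6
```

```bash
python3 d.py 428.5 38.6 7;python3 d.py 641.7 32.5 37
```

```text
t 6.6 pos [429.3  38.8   7.5] q [ 0.09  0.25 -0.6   0.72  0.    1.46] w 0.328 gf 58.6 F [-1.3 -0.   7.6] tilt [ 0.002  0.    -1.   ]
(array([-0.0003, -0.0033,  0.0021]), np.float64(-0.0011))
t 6.6 pos [429.3  38.8   7.5] q [ 0.09  0.25 -0.6   0.72  0.    1.46] w 0.328 gf 58.6 F [-1.3 -0.   7.6] tilt [ 0.002  0.    -1.   ]
(array([-0.1929,  0.8281, -0.1161]), np.float64(-0.0011))
```

Emit:
carry_out(
  motion=[
    {"claw":1,"slide":[0,0,-0.15],"yaw":0},
    {"claw":1,"slide":[0,0,-0.3],"yaw":0},
    {"claw":1,"slide":[-0.197,0.832,-0.3],"yaw":0},
    {"claw":1,"slide":[-0.197,0.832,-0.3],"yaw":0},
    {"claw":1,"slide":[-0.197,0.832,-0.3],"yaw":0},
    {"claw":1,"slide":[-0.197,0.832,-0.3],"yaw":0},
    {"claw":1,"slide":[-0.197,0.832,-0.3],"yaw":0},
    {"claw":1,"slide":[-0.197,0.832,-0.3],"yaw":0},
    {"claw":1,"slide":[-0.197,0.832,-0.3],"yaw":0},
    {"claw":1,"slide":[-0.197,0.832,-0.2],"yaw":0},
    {"claw":1,"slide":[-0.197,0.832,-0.1],"yaw":0},
    {"claw":1,"slide":[-0.197,0.832,-0.1],"yaw":0},
    {"claw":1,"slide":[-0.197,0.832,-0.1],"yaw":0},
    {"claw":1,"slide":[-0.197,0.832,-0.1],"yaw":0},
    {"claw":1,"slide":[-0.197,0.832,-0.1],"yaw":0},
  ],
)

```text
t: 7.85
position: [642.7, 31.7, 33.5]
orientation: [0.001, 0.633, 0.774, 0.001]
force: [0.3, 0.4, 0.3]
gripper_width: 0.329
grasp_force: 59.5
```

```bash
python3 d.py 642.7 31.7 16
```

```text
t 7.85 pos [642.7  31.7  33.5] q [0.05 0.6  0.03 1.   0.   1.42] w 0.329 gf 59.5 F [0.3 0.4 0.3] tilt [ 0.003  0.    -1.   ]
(array([0.0002, 0.    , 0.0699]), np.float64(-0.0011))
```

Emit:
carry_out(
  motion=[
    {"claw":1,"slide":[0,0,0.04],"yaw":0},
    {"claw":1,"slide":[0,0,0.06],"yaw":0},
    {"claw":1,"slide":[0,0,0.07],"yaw":0},
    {"claw":1,"slide":[0,0,0.07],"yaw":0},
    {"claw":1,"slide":[0,0,0.07],"yaw":0},
    {"claw":1,"slide":[0,0,0.07],"yaw":0},
    {"claw":0.4,"slide":[0,0,0.07],"yaw":0},
    {"claw":0.4,"slide":[0,0,0.07],"yaw":0},
    {"claw":0.4,"slide":[0,0,0.07],"yaw":0},
    {"claw":0.4,"slide":[0,0,0.07],"yaw":0},
    {"claw":0.4,"slide":[0,0,0.0],"yaw":0},
    {"claw":0.4,"slide":[0,0,-0.15],"yaw":0},
    {"claw":0.4,"slide":[0,0,-0.28],"yaw":0},
    {"claw":0.2,"slide":[0,0,-0.28],"yaw":0},
    {"claw":0.2,"slide":[0,0,-0.28],"yaw":0},
    {"claw":0.2,"slide":[0,0,-0.28],"yaw":0},
  ],
)

```text
t: 9.18
position: [641.6, 31.6, 100.7]
orientation: [-0.0, 0.633, 0.774, -0.0]
force: [0.5, -0.1, -0.1]
gripper_width: 0.803
grasp_force: 0.0
```

```bash
python3 d.py 437.9 -54 67
```

```text
t 9.18 pos [641.6  31.6 100.7] q [ 0.05  0.56  0.14  1.15 -0.    1.42] w 0.803 gf 0.0 F [ 0.5 -0.1 -0.1] tilt [-0.001 -0.    -1.   ]
(array([-0.1744, -0.8663,  0.1355]), np.float64(-0.0012))
```

Emit:
carry_out(
  motion=[
    {"claw":0.2,"slide":[-0.175,-0.868,0.13],"yaw":0},
    {"claw":0.2,"slide":[-0.175,-0.868,0.13],"yaw":0},
    {"claw":0.2,"slide":[-0.175,-0.868,0.13],"yaw":0},
    {"claw":0.2,"slide":[-0.175,-0.868,0.13],"yaw":0},
    {"claw":0.2,"slide":[-0.175,-0.868,0.13],"yaw":0},
    {"claw":0.2,"slide":[-0.175,-0.868,0.13],"yaw":0},
    {"claw":0.2,"slide":[-0.175,-0.868,0.13],"yaw":0},
    {"claw":0.2,"slide":[-0.175,-0.868,0.13],"yaw":0},
    {"claw":0.2,"slide":[-0.175,-0.868,0.13],"yaw":0},
    {"claw":0.2,"slide":[-0.175,-0.868,0.13],"yaw":0},
    {"claw":0.2,"slide":[-0.175,-0.868,0.13],"yaw":0},
  ],
)

```text
t: 10.1
position: [438.5, -53.9, 68.6]
orientation: [-0.0, 0.633, 0.774, -0.0]
force: [0.0, 0.3, 0.7]
gripper_width: 0.798
grasp_force: 0.0
```

```bash
python3 d.py 437.9 -54 7.5; python3 look.py pics/t3.png
```

```text
t 10.1 pos [438.5 -53.9  68.6] q [-0.12  0.2  -0.49  0.89  0.    1.25] w 0.798 gf 0.0 F [0.  0.3 0.7] tilt [-0.  0. -1.]
(array([ 1.000e-04, -2.200e-03,  2.444e-01]), np.float64(-0.0007))
0 dot [-0.9  2.3] outer [-1.4  2.5] r mm 12.0
1 dot [-2.  -1.3] outer [-2.4 -0.8] r mm 15.9
```

Emit:
carry_out(
  motion=[
    {"claw":0.2,"slide":[0,0,0.1],"yaw":0},
    {"claw":0.2,"slide":[0,0,0.2],"yaw":0},
    {"claw":0.2,"slide":[0,0,0.24],"yaw":0},
    {"claw":0.2,"slide":[0,0,0.24],"yaw":0},
    {"claw":1,"slide":[0,0,0.24],"yaw":0},
    {"claw":1,"slide":[0,0,0.24],"yaw":0},
    {"claw":1,"slide":[0,0,0.24],"yaw":0},
    {"claw":1,"slide":[0,0,0.24],"yaw":0},
    {"claw":1,"slide":[0,0,0.24],"yaw":0},
    {"claw":1,"slide":[0,0,0.24],"yaw":0},
  ],
)

```text
t: 10.98
position: [438.7, -54.3, 10.1]
orientation: [0.001, 0.633, 0.774, 0.001]
force: [-3.2, 1.1, 9.5]
gripper_width: 0.418
grasp_force: 59.0
```

```bash
python3 d.py 437.1 -54 7.5;python3 d.py 655.4 -19.8 37
```

```text
t 10.98 pos [438.7 -54.3  10.1] q [-0.12  0.27 -0.57  0.73  0.    1.25] w 0.418 gf 59.0 F [-3.2  1.1  9.5] tilt [ 0.002 -0.    -1.   ]
(array([ 0.0022, -0.0059,  0.0104]), np.float64(-0.0011))
t 10.98 pos [438.7 -54.3  10.1] q [-0.12  0.27 -0.57  0.73  0.    1.25] w 0.418 gf 59.0 F [-3.2  1.1  9.5] tilt [ 0.002 -0.    -1.   ]
(array([-0.0364,  0.8773, -0.1059]), np.float64(-0.0011))
```

Emit:
carry_out(
  motion=[
    {"claw":1,"slide":[0,0,-0.15],"yaw":0},
    {"claw":1,"slide":[0,0,-0.3],"yaw":0},
    {"claw":1,"slide":[-0.038,0.877,-0.3],"yaw":0},
    {"claw":1,"slide":[-0.038,0.877,-0.3],"yaw":0},
    {"claw":1,"slide":[-0.038,0.877,-0.3],"yaw":0},
    {"claw":1,"slide":[-0.038,0.877,-0.3],"yaw":0},
    {"claw":1,"slide":[-0.038,0.877,-0.3],"yaw":0},
    {"claw":1,"slide":[-0.038,0.877,-0.3],"yaw":0},
    {"claw":1,"slide":[-0.038,0.877,-0.3],"yaw":0},
    {"claw":1,"slide":[-0.038,0.877,-0.2],"yaw":0},
    {"claw":1,"slide":[-0.038,0.877,-0.1],"yaw":0},
    {"claw":1,"slide":[-0.038,0.877,-0.1],"yaw":0},
    {"claw":1,"slide":[-0.038,0.877,-0.1],"yaw":0},
    {"claw":1,"slide":[-0.038,0.877,-0.1],"yaw":0},
    {"claw":1,"slide":[-0.038,0.877,-0.1],"yaw":0},
  ],
)

```text
t: 12.23
position: [655.4, -20.3, 36.0]
orientation: [0.001, 0.633, 0.774, 0.001]
force: [1.3, 0.1, -0.7]
gripper_width: 0.422
grasp_force: 60.7
```

```bash
python3 d.py 655.6 -20.4 18.5
```

```text
t 12.23 pos [655.4 -20.3  36. ] q [-0.03  0.62  0.08  1.02  0.    1.34] w 0.422 gf 60.7 F [ 1.3  0.1 -0.7] tilt [ 0.003 -0.    -1.   ]
(array([-0.0005,  0.0004,  0.07  ]), np.float64(-0.0013))
```

Emit:
carry_out(
  motion=[
    {"claw":1,"slide":[0,0,0.04],"yaw":0},
    {"claw":1,"slide":[0,0,0.06],"yaw":0},
    {"claw":1,"slide":[0,0,0.07],"yaw":0},
    {"claw":1,"slide":[0,0,0.07],"yaw":0},
    {"claw":1,"slide":[0,0,0.07],"yaw":0},
    {"claw":1,"slide":[0,0,0.07],"yaw":0},
    {"claw":0.3,"slide":[0,0,0.07],"yaw":0},
    {"claw":0.3,"slide":[0,0,0.07],"yaw":0},
    {"claw":0.3,"slide":[0,0,0.07],"yaw":0},
    {"claw":0.3,"slide":[0,0,0.07],"yaw":0},
    {"claw":0.3,"slide":[0,0,0.0],"yaw":0},
    {"claw":0.3,"slide":[0,0,-0.15],"yaw":0},
    {"claw":0.3,"slide":[0,0,-0.28],"yaw":0},
    {"claw":0.1,"slide":[0,0,-0.28],"yaw":0},
    {"claw":0.1,"slide":[0,0,-0.28],"yaw":0},
    {"claw":0.1,"slide":[0,0,-0.28],"yaw":0},
  ],
)

```text
t: 13.57
position: [654.3, -20.2, 103.2]
orientation: [-0.0, 0.633, 0.774, -0.0]
force: [0.1, 0.7, -0.3]
gripper_width: 0.902
grasp_force: 0.0
```

```bash
python3 d.py 468.5 125.5 68
```

```text
t 13.57 pos [654.3 -20.2 103.2] q [-0.03  0.58  0.18  1.17 -0.    1.34] w 0.902 gf 0.0 F [ 0.1  0.7 -0.3] tilt [-0.001  0.    -1.   ]
(array([ 0.7183, -0.6134,  0.1414]), np.float64(-0.0012))
```

Emit:
carry_out(
  motion=[
    {"claw":0.1,"slide":[0.718,-0.614,0],"yaw":0},
    {"claw":0.1,"slide":[0.718,-0.614,0],"yaw":0},
    {"claw":0.1,"slide":[0.718,-0.614,0],"yaw":0},
    {"claw":0.1,"slide":[0.718,-0.614,0],"yaw":0},
    {"claw":0.1,"slide":[0.718,-0.614,0.1],"yaw":0},
    {"claw":0.1,"slide":[0.718,-0.614,0.14],"yaw":0},
    {"claw":0.1,"slide":[0.718,-0.614,0.14],"yaw":0},
    {"claw":0.1,"slide":[0.718,-0.614,0.14],"yaw":0},
    {"claw":0.1,"slide":[0.718,-0.614,0.14],"yaw":0},
    {"claw":0.1,"slide":[0.718,-0.614,0.14],"yaw":0},
    {"claw":0.1,"slide":[0.718,-0.614,0.14],"yaw":0},
  ],
)

```text
t: 14.48
position: [469.5, 125.0, 68.9]
orientation: [0.0, 0.634, 0.774, 0.0]
force: [-0.2, -0.4, -0.1]
gripper_width: 0.903
grasp_force: 0.0
```

```bash
python3 d.py 468.5 125.5 8; python3 look.py pics/t4.png
```

```text
t 14.48 pos [469.5 125.   68.9] q [ 0.26  0.28 -0.38  0.92 -0.    1.63] w 0.903 gf 0.0 F [-0.2 -0.4 -0.1] tilt [ 0.001  0.    -1.   ]
(array([ 0.003 , -0.0038,  0.2437]), np.float64(-0.0019))
0 dot [-0.9  2.3] outer [-1.3  2. ] r mm 10.0
1 dot [-2.  -0.6] outer [-1.9 -2.5] r mm 14.9
2 dot [0.3 0.1] outer [ 2.5 -0.3] r mm 22.6
```

Die38 landed within 0.3 mm of its ring centre. Now I'll grip die46.

Emit:
carry_out(
  motion=[
    {"claw":0.1,"slide":[0.003,0,0.1],"yaw":0},
    {"claw":0.1,"slide":[0.003,0,0.2],"yaw":0},
    {"claw":0.1,"slide":[0.003,0,0.24],"yaw":0},
    {"claw":0.1,"slide":[0.003,0,0.24],"yaw":0},
    {"claw":1,"slide":[0.003,0,0.24],"yaw":0},
    {"claw":1,"slide":[0.003,0,0.24],"yaw":0},
    {"claw":1,"slide":[0.003,0,0.24],"yaw":0},
    {"claw":1,"slide":[0.003,0,0.24],"yaw":0},
    {"claw":1,"slide":[0.003,0,0.24],"yaw":0},
    {"claw":1,"slide":[0.003,0,0.24],"yaw":0},
  ],
)

```text
t: 15.37
position: [469.4, 126.3, 10.4]
orientation: [0.001, 0.633, 0.774, 0.001]
force: [-2.2, -2.0, 10.6]
gripper_width: 0.512
grasp_force: 59.9
```

```bash
python3 d.py 467.1 125.5 8;python3 d.py 666.2 -72.7 37
```

```text
t 15.37 pos [469.4 126.3  10.4] q [ 0.26  0.34 -0.46  0.77 -0.    1.63] w 0.512 gf 59.9 F [-2.2 -2.  10.6] tilt [ 0.002  0.    -1.   ]
(array([-0.0014, -0.0099,  0.0096]), np.float64(-0.0012))
t 15.37 pos [469.4 126.3  10.4] q [ 0.26  0.34 -0.46  0.77 -0.    1.63] w 0.512 gf 59.9 F [-2.2 -2.  10.6] tilt [ 0.002  0.    -1.   ]
(array([-0.9359,  0.6144, -0.105 ]), np.float64(-0.0012))
```

Emit:
carry_out(
  motion=[
    {"claw":1,"slide":[0,0,-0.15],"yaw":0},
    {"claw":1,"slide":[0,0,-0.32],"yaw":0},
    {"claw":1,"slide":[-0.934,0.614,-0.32],"yaw":0},
    {"claw":1,"slide":[-0.934,0.614,-0.32],"yaw":0},
    {"claw":1,"slide":[-0.934,0.614,-0.32],"yaw":0},
    {"claw":1,"slide":[-0.934,0.614,-0.32],"yaw":0},
    {"claw":1,"slide":[-0.934,0.614,-0.32],"yaw":0},
    {"claw":1,"slide":[-0.934,0.614,-0.32],"yaw":0},
    {"claw":1,"slide":[-0.934,0.614,-0.32],"yaw":0},
    {"claw":1,"slide":[-0.934,0.614,-0.32],"yaw":0},
    {"claw":1,"slide":[-0.934,0.614,-0.32],"yaw":0},
    {"claw":1,"slide":[-0.934,0.614,-0.32],"yaw":0},
    {"claw":1,"slide":[-0.934,0.614,-0.2],"yaw":0},
    {"claw":1,"slide":[-0.934,0.614,-0.1],"yaw":0},
    {"claw":1,"slide":[-0.934,0.614,-0.1],"yaw":0},
    {"claw":1,"slide":[-0.934,0.614,-0.1],"yaw":0},
    {"claw":1,"slide":[-0.934,0.614,-0.1],"yaw":0},
    {"claw":1,"slide":[-0.934,0.614,-0.1],"yaw":0},
  ],
)

```text
t: 16.87
position: [666.1, -72.1, 36.0]
orientation: [0.001, 0.633, 0.774, 0.001]
force: [-0.1, 0.5, -0.9]
gripper_width: 0.515
grasp_force: 62.4
```

```bash
python3 d.py 666.1 -72.4 18.7
```

```text
t 16.87 pos [666.1 -72.1  36. ] q [-0.11  0.65  0.13  1.05  0.    1.26] w 0.515 gf 62.4 F [-0.1  0.5 -0.9] tilt [ 0.003 -0.    -1.   ]
(array([-0.0012, -0.0003,  0.0693]), np.float64(-0.0008))
```

Emit:
carry_out(
  motion=[
    {"claw":1,"slide":[-0.001,0,0.04],"yaw":0},
    {"claw":1,"slide":[-0.001,0,0.06],"yaw":0},
    {"claw":1,"slide":[-0.001,0,0.069],"yaw":0},
    {"claw":1,"slide":[-0.001,0,0.069],"yaw":0},
    {"claw":1,"slide":[-0.001,0,0.069],"yaw":0},
    {"claw":1,"slide":[-0.001,0,0.069],"yaw":0},
    {"claw":0.2,"slide":[-0.001,0,0.069],"yaw":0},
    {"claw":0.2,"slide":[-0.001,0,0.069],"yaw":0},
    {"claw":0.2,"slide":[-0.001,0,0.069],"yaw":0},
    {"claw":0.2,"slide":[-0.001,0,0.069],"yaw":0},
    {"claw":0.2,"slide":[-0.001,0,0.0],"yaw":0},
    {"claw":0.2,"slide":[-0.001,0,-0.15],"yaw":0},
    {"claw":0.2,"slide":[-0.001,0,-0.28],"yaw":0},
    {"claw":0.5,"slide":[-0.001,0,-0.28],"yaw":0},
    {"claw":0.5,"slide":[-0.001,0,-0.28],"yaw":0},
    {"claw":0.5,"slide":[-0.001,0,-0.28],"yaw":0},
  ],
)

```text
t: 18.2
position: [664.9, -72.6, 103.3]
orientation: [-0.0, 0.633, 0.774, -0.0]
force: [-0.3, -0.7, 0.5]
gripper_width: 0.501
grasp_force: 0.0
```

```bash
cat > keep.py <<'E'
from h import *
im=cv2.imread("pics/top0.png");h=cv2.cvtColor(im,cv2.COLOR_BGR2HSV)
for c in blobs(whites(im),(400,180,450,320)): E=cv2.fitLine(c,cv2.DIST_HUBER,0,.01,.01).ravel();print("line",E)
k=((h[...,2]<75)).astype(np.uint8)
for c in blobs(k,(410,232,438,268),20):
    (u,v),s,a=cv2.minAreaRect(c);print("block",u,v,s,a,ray("top",u,v,36).round(1),ray("top",u,v,30).round(1))
g=cv2.cvtColor(im,cv2.COLOR_BGR2GRAY)
vx,vy,x,y=E;p=ray("top",x,y,12);q=ray("top",x+50*vx,y+50*vy,12);d=q-p;d/=np.linalg.norm(d)
if d[0]<0:d=-d
print("bar mid",p.round(1),"dir",d,"angle",np.arctan2(d[1],d[0]))
E
python3 keep.py;python3 d.py 483 -259 110
```

```text
line [ 8.9828908e-02 -9.9595720e-01  4.2130225e+02  2.4923064e+02]
block 425.0544738769531 248.95545959472656 (6.865756988525391, 16.61712074279785) 5.710593223571777 [ 482.9 -255.3] [ 483.2 -256.5]
bar mid [ 483.8 -251.5] dir [ 0.99194367 -0.12667972] angle -0.12702101133552526
t 18.2 pos [664.9 -72.6 103.3] q [-0.11  0.61  0.24  1.2   0.    1.26] w 0.501 gf 0.0 F [-0.3 -0.7  0.5] tilt [-0.  0. -1.]
(array([-0.5869, -0.8608, -0.0266]), np.float64(-0.0012))
```

```bash
python3 d.py 485.4 -255.8 103 1.245
```

```text
t 18.2 pos [664.9 -72.6 103.3] q [-0.11  0.61  0.24  1.2   0.    1.26] w 0.501 gf 0.0 F [-0.3 -0.7  0.5] tilt [-0.  0. -1.]
(array([-0.5763, -0.8488,  0.0014]), np.float64(-0.8312))
```

Emit:
carry_out(
  motion=[
    {"claw":0.5,"slide":[-0.576,-0.849,0],"yaw":-0.831},
    {"claw":0.5,"slide":[-0.576,-0.849,0],"yaw":-0.831},
    {"claw":0.5,"slide":[-0.576,-0.849,0],"yaw":-0.831},
    {"claw":0.5,"slide":[-0.576,-0.849,0],"yaw":-0.831},
    {"claw":0.5,"slide":[-0.576,-0.849,0],"yaw":-0.831},
    {"claw":0.5,"slide":[-0.576,-0.849,0],"yaw":-0.831},
    {"claw":0.5,"slide":[-0.576,-0.849,0],"yaw":-0.831},
    {"claw":0.5,"slide":[-0.576,-0.849,0],"yaw":-0.831},
    {"claw":0.5,"slide":[-0.576,-0.849,0],"yaw":-0.831},
    {"claw":0.5,"slide":[-0.576,-0.849,0],"yaw":-0.831},
    {"claw":0.5,"slide":[-0.576,-0.849,0],"yaw":-0.831},
    {"claw":0.5,"slide":[-0.576,-0.849,0],"yaw":-0.831},
    {"claw":0.5,"slide":[-0.576,-0.849,0],"yaw":-0.831},
    {"claw":0.5,"slide":[-0.576,-0.849,0],"yaw":-0.831},
  ],
)

```text
t: 19.37
position: [485.4, -255.5, 103.4]
orientation: [-0.0, 0.064, 0.998, 0.0]
force: [-0.8, -0.4, -0.2]
gripper_width: 0.504
grasp_force: 0.0
```

```bash
python3 d.py 485.4 -255.8 18 1.245; python3 look.py pics/t5.png; python3 -c "
from h import *
im=robot.snapshot('side');cv2.imwrite('pics/s3.png',cv2.resize(im[150:350,260:520],None,fx=3,fy=3))
im=cv2.imread('pics/t5.png');cv2.imwrite('pics/t5c.png',cv2.resize(im[140:230,230:390],None,fx=5,fy=5,interpolation=cv2.INTER_CUBIC))"
```

```text
t 19.37 pos [ 485.4 -255.5  103.4] q [-0.48  0.37 -0.15  1.05 -0.   -0.36] w 0.504 gf 0.0 F [-0.8 -0.4 -0.2] tilt [-0.001  0.    -1.   ]
(array([-0.0006, -0.0011,  0.3415]), np.float64(-0.0021))
0 dot [-0.9  2.3] outer [-1.5  2.7] r mm 12.6
1 dot [-2.  -1.3] outer [ 3.2 -1. ] r mm 22.5
2 dot [0.2 0.1] outer [ 2.4 -0.1] r mm 22.9
3 dot [ 0.4 -0.5] outer [-1.6 -0.5] r mm 26.0
```

View pics/s3.png

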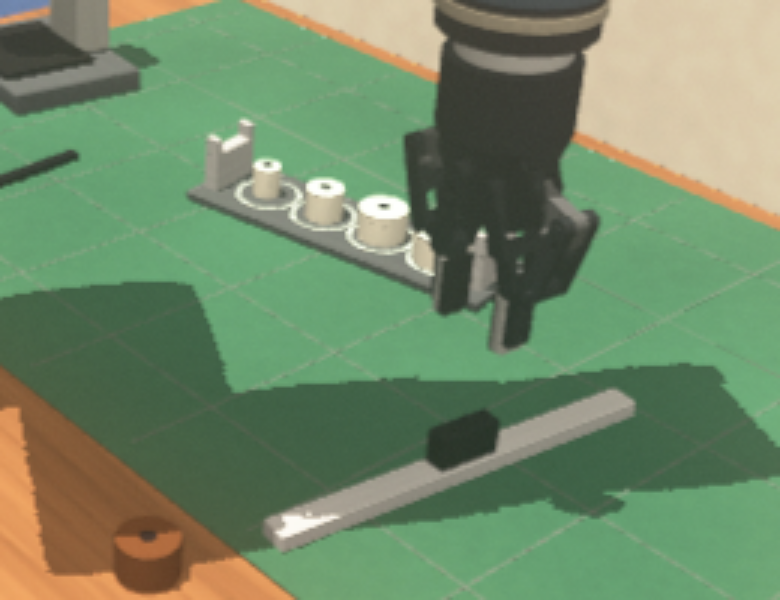

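View pics/t5c.png

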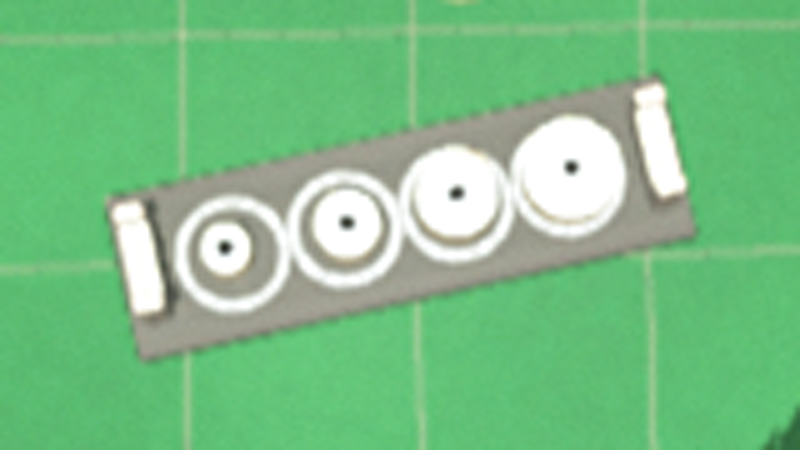

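The side crop shows four dies standing in order on their rings, dots at about (267,165), (325,187) and (384,207). The gripper is over the keeper block at (463,440). The top crop confirms the order, with die22's dot at (225,247), a bit left in its ring.

As a cross-check, I'll work out the die offsets from the side view.

Run:
```python
from h import *
import json
k=json.load(open("rack.json"));a=k["ax"];B=np.array([[np.cos(a),np.sin(a)],[-np.sin(a),np.cos(a)]])
for (dx,dy),(rx,ry) in [((267,165),(269,191.5)),((325,187),(324,213)),((384,207),(384,233))]:
    f=lambda x,y,z:ray("side",260+(x+.5)/3-.5,150+(y+.5)/3-.5,z)
    print((B@(f(dx,dy,34)-f(rx,ry,8))).round(1))
```

```text
[-5.5 -0.6]
[-5.6 -2.8]
[-7. -2.]
```

Run:
```python
from h import *
f=lambda x,y,z:ray("side",260+(x+.5)/3-.5,150+(y+.5)/3-.5,z).round(1)
for (dx,dy),(rx,ry) in [((267,165),(269,191.5)),((325,187),(324,213)),((384,207),(384,233))]: print("dot",f(dx,dy,34),"ring",f(rx,ry,8))
# detected in the s3 crop
im=cv2.imread("pics/s3.png");g=cv2.cvtColor(im,cv2.COLOR_BGR2GRAY)
for x,y in [(267,165),(325,187),(384,207)]:
    s=255.-g[y-7:y+8,x-9:x+10];s=np.clip(s-s.max()*.6,0,None);yy,xx=np.mgrid[:15,:19];u,v=x-9+(s*xx).sum()/s.sum(),y-7+(s*yy).sum()/s.sum();print("dot",round(u,1),round(v,1),f(u,v,34))
print("block bottom front corners check: keeper ends",f(634,402,12),f(275,530,12))
cv2.imwrite("pics/s3z.png",cv2.resize(im[140:280,200:450],(800,448),interpolation=cv2.INTER_CUBIC))
```

```text
dot [633.9  91.6] ring [639.2  93.2]
dot [644.3  34.8] ring [649.2  38.7]
dot [657.2 -17.2] ring [663.6 -13.8]
dot 267.6 163.1 [636.7  94. ]
dot 325.6 186.6 [645.1  35. ]
dot 383.1 205.2 [658.8 -14.6]
block bottom front corners check: keeper ends [ 622.6 -281. ] [ 350.1 -238.6]
```

View pics/s3z.png

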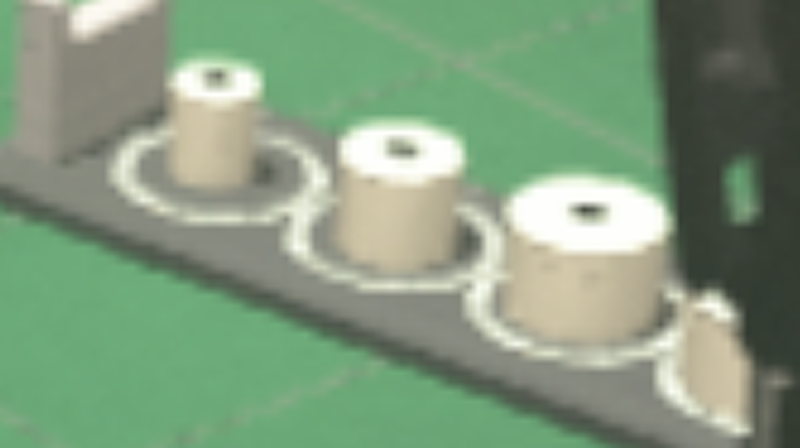

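The zoomed side view shows all four dies seated in order, within about 2–3 mm of their ring centres, which is good enough. Now the keeper: descend and grip its block.

Emit:
carry_out(
  motion=[
    {"claw":0.5,"slide":[0,0,0.15],"yaw":0},
    {"claw":0.5,"slide":[0,0,0.28],"yaw":0},
    {"claw":0.5,"slide":[0,0,0.34],"yaw":0},
    {"claw":0.5,"slide":[0,0,0.34],"yaw":0},
    {"claw":0.5,"slide":[0,0,0.34],"yaw":0},
    {"claw":1,"slide":[0,0,0.34],"yaw":0},
    {"claw":1,"slide":[0,0,0.34],"yaw":0},
    {"claw":1,"slide":[0,0,0.34],"yaw":0},
    {"claw":1,"slide":[0,0,0.34],"yaw":0},
    {"claw":1,"slide":[0,0,0.34],"yaw":0},
    {"claw":1,"slide":[0,0,0.34],"yaw":0},
  ],
)

```text
t: 20.38
position: [486.6, -256.3, 20.5]
orientation: [0.001, 0.063, 0.998, -0.001]
force: [-0.2, 0.5, 7.1]
gripper_width: 0.167
grasp_force: 59.2
```

```bash
python3 d.py 649.1 6.4 120; python3 d.py 649.1 6.4 120 3.1416
```

```text
t 20.38 pos [ 486.6 -256.3   20.5] q [-0.48  0.44 -0.27  0.85 -0.   -0.36] w 0.167 gf 59.2 F [-0.2  0.5  7.1] tilt [ 0.002 -0.001 -1.   ]
(array([-0.5144,  1.1236, -0.398 ]), np.float64(0.8297))
t 20.38 pos [ 486.6 -256.3   20.5] q [-0.48  0.44 -0.27  0.85 -0.   -0.36] w 0.167 gf 59.2 F [-0.2  0.5  7.1] tilt [ 0.002 -0.001 -1.   ]
(array([-0.5144,  1.1236, -0.398 ]), np.float64(0.8296))
```

Emit:
carry_out(
  motion=[
    {"claw":1,"slide":[0,0,-0.1],"yaw":0},
    {"claw":1,"slide":[0,0,-0.2],"yaw":0},
    {"claw":1,"slide":[0,0,-0.3],"yaw":0.03},
    {"claw":1,"slide":[0,0.05,-0.4],"yaw":0.07},
    {"claw":1,"slide":[-0.04,0.1,-0.4],"yaw":0.12},
    {"claw":1,"slide":[-0.08,0.18,-0.4],"yaw":0.18},
    {"claw":1,"slide":[-0.12,0.28,-0.4],"yaw":0.24},
    {"claw":1,"slide":[-0.17,0.38,-0.4],"yaw":0.3},
    {"claw":1,"slide":[-0.22,0.48,-0.4],"yaw":0.36},
    {"claw":1,"slide":[-0.27,0.58,-0.4],"yaw":0.42},
    {"claw":1,"slide":[-0.31,0.68,-0.4],"yaw":0.48},
    {"claw":1,"slide":[-0.35,0.76,-0.4],"yaw":0.54},
    {"claw":1,"slide":[-0.38,0.84,-0.4],"yaw":0.6},
    {"claw":1,"slide":[-0.42,0.9,-0.4],"yaw":0.66},
    {"claw":1,"slide":[-0.45,0.95,-0.4],"yaw":0.72},
    {"claw":1,"slide":[-0.48,1,-0.4],"yaw":0.77},
    {"claw":1,"slide":[-0.5,1,-0.4],"yaw":0.81},
    {"claw":1,"slide":[-0.514,1,-0.4],"yaw":0.83},
    {"claw":1,"slide":[-0.514,1,-0.4],"yaw":0.83},
    {"claw":1,"slide":[-0.514,1,-0.4],"yaw":0.83},
  ],
)

```text
t: 22.05
position: [644.4, -23.8, 119.4]
orientation: [0.0, 0.632, 0.775, 0.0]
force: [-0.5, -0.3, -1.9]
gripper_width: 0.173
grasp_force: 59.2
```

```bash
python3 d.py 649.1 6.4 120
```

```text
t 22.05 pos [644.4 -23.8 119.4] q [-0.04  0.55  0.18  1.19 -0.    1.33] w 0.173 gf 59.2 F [-0.5 -0.3 -1.9] tilt [ 0.001 -0.    -1.   ]
(array([ 0.1146,  0.0424, -0.0024]), np.float64(0.0005))
```

Emit:
carry_out(
  motion=[
    {"claw":1,"slide":[0.06,0.02,0],"yaw":0},
    {"claw":1,"slide":[0.115,0.042,0.05],"yaw":0},
    {"claw":1,"slide":[0.115,0.042,0.11],"yaw":0},
    {"claw":1,"slide":[0.115,0.042,0.11],"yaw":0},
    {"claw":1,"slide":[0.115,0.042,0.11],"yaw":0},
    {"claw":1,"slide":[0.115,0.042,0.11],"yaw":0},
    {"claw":1,"slide":[0.115,0.042,0.11],"yaw":0},
  ],
)

```text
t: 22.63
position: [649.2, 6.4, 92.0]
orientation: [0.0, 0.633, 0.774, 0.0]
force: [-0.2, 0.3, -1.9]
gripper_width: 0.173
grasp_force: 59.2
```

```bash
python3 d.py 649.1 6.4 60.5; python3 -c "
from h import *
a=robot.snapshot('top');b=robot.snapshot('side');cv2.imwrite('pics/t6.png',a);cv2.imwrite('pics/s6.png',b)
A=cv2.resize(a[130:230,220:400],None,fx=4,fy=4);B=cv2.resize(b[150:260,310:490],(720,440))[:200+240]
cv2.imwrite('pics/m6.png',cv2.resize(np.vstack([A[:300],B[:300]]),(720,600)))"
```

```text
t 22.63 pos [649.2   6.4  92. ] q [0.01 0.57 0.14 1.14 0.   1.38] w 0.173 gf 59.2 F [-0.2  0.3 -1.9] tilt [ 0.001  0.    -1.   ]
(array([-1.000e-04, -6.000e-04,  1.262e-01]), np.float64(-0.0002))
```

View pics/m6.png

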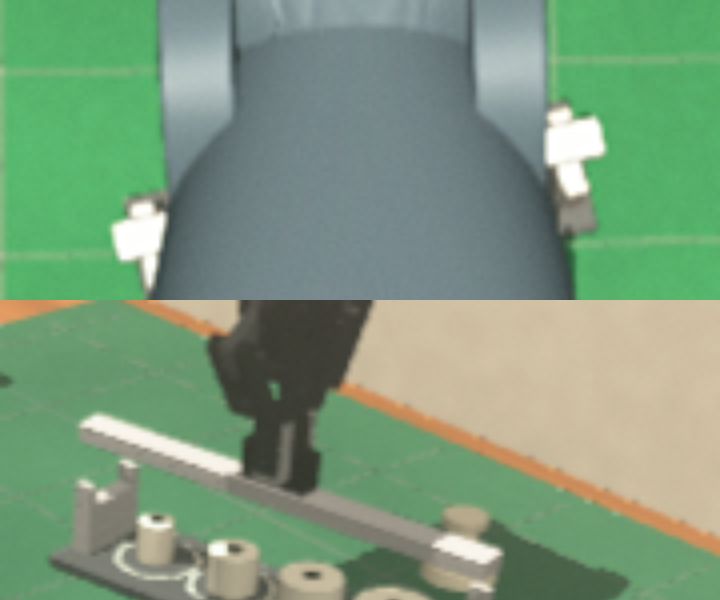

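The top half shows the bar ends at about (116,241) and (602,136), crossing both posts. The side half shows the bar level above the dies. I'll check that it's centred.

Run:
```python
from h import *
import json
k=json.load(open("rack.json"));a=k["ax"];B=np.array([[np.cos(a),np.sin(a)],[-np.sin(a),np.cos(a)]])
im=cv2.imread("pics/t6.png")
E=[]
for u,v in [(220+116.5/4-.4,130+241.5/4-.4),(220+603/4-.4,130+136.5/4-.4)]:
    p=ray("top",u,v,83.5);print(p.round(1),(B@(p-k["c"])).round(1))
# post centres from the first picture (seat/prong tops), earlier boxes
for u,v in [(257.3,190.9),(360.9,167.6)]: print("post",(B@(ray("top",u,v,46)-k["c"])).round(1))
```

```text
[620.1 141.4] [  0.5 138. ]
[ 673.3 -130.5] [  -1.6 -139. ]
post [  1.4 122.3]
post [   1.7 -121.5]
```

The bar is centred to about 1 mm and parallel to the row, so I'll lower it and release.

Emit:
carry_out(
  motion=[
    {"claw":1,"slide":[0,0.002,0.04],"yaw":0},
    {"claw":1,"slide":[0,0.002,0.08],"yaw":0},
    {"claw":1,"slide":[0,0.002,0.1],"yaw":0},
    {"claw":1,"slide":[0,0.002,0.115],"yaw":0},
    {"claw":1,"slide":[0,0.002,0.125],"yaw":0},
    {"claw":1,"slide":[0,0.002,0.125],"yaw":0},
    {"claw":1,"slide":[0,0.002,0.125],"yaw":0},
    {"claw":1,"slide":[0,0.002,0.125],"yaw":0},
  ],
)

```text
t: 23.4
position: [649.1, 6.6, 60.5]
orientation: [-0.0, 0.633, 0.774, -0.0]
force: [-5.3, 0.1, 9.3]
gripper_width: 0.17
grasp_force: 60.7
```

```bash
python3 d.py 649.1 6.4 60.5; python3 -c "
from h import *
b=robot.snapshot('side');cv2.imwrite('pics/s7.png',cv2.resize(b[170:280,310:490],(720,440)))"
```

```text
t 23.4 pos [649.1   6.6  60.5] q [ 0.01  0.6   0.1   1.07 -0.    1.38] w 0.17 gf 60.7 F [-5.3  0.1  9.3] tilt [-0. -0. -1.]
(array([-0.0007, -0.0001, -0.0001]), np.float64(-0.0002))
```

View pics/s7.png

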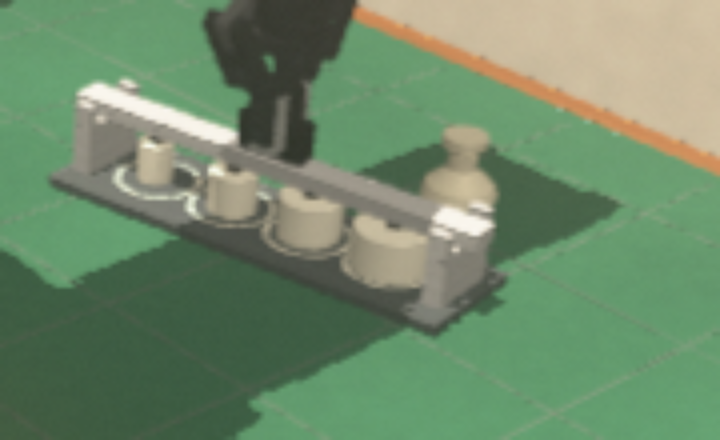

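The bar is seated on both posts between the prongs, and the 9 N contact force confirms it. I'll release and retreat upwards.

Emit:
carry_out(
  motion=[
    {"claw":0.6,"slide":[0,0,0],"yaw":0},
    {"claw":0.6,"slide":[0,0,0],"yaw":0},
    {"claw":0.6,"slide":[0,0,0],"yaw":0},
    {"claw":0.6,"slide":[0,0,0],"yaw":0},
    {"claw":0.6,"slide":[0,0,0],"yaw":0},
    {"claw":0.6,"slide":[0,0,-0.05],"yaw":0},
    {"claw":0.6,"slide":[0,0,-0.12],"yaw":0},
    {"claw":0.6,"slide":[0,0,-0.25],"yaw":0},
    {"claw":0.6,"slide":[0,0,-0.4],"yaw":0},
    {"claw":0.6,"slide":[0,-0.5,-0.5],"yaw":0},
    {"claw":0.6,"slide":[0,-0.8,-0.5],"yaw":0},
    {"claw":0.6,"slide":[0,-0.9,-0.5],"yaw":0},
    {"claw":0.6,"slide":[0,-0.9,-0.5],"yaw":0},
    {"claw":0.6,"slide":[0,-0.9,-0.5],"yaw":0},
    {"claw":0.6,"slide":[0,-0.9,-0.5],"yaw":0},
    {"claw":0.6,"slide":[0,-0.9,-0.5],"yaw":0},
  ],
)

```text
t: 24.78
position: [425.7, -38.8, 185.9]
orientation: [0.0, 0.633, 0.774, 0.0]
force: [0.4, -0.0, 1.2]
gripper_width: 0.4
grasp_force: 0.0
```

```bash
python3 d.py 649.1 6.4 60.5; python3 -c "
from h import *
a=robot.snapshot('top');b=robot.snapshot('side');cv2.imwrite('pics/t8.png',a);cv2.imwrite('pics/s8.png',b)
A=cv2.resize(a[145:220,220:400],(720,300),interpolation=cv2.INTER_CUBIC);B=cv2.resize(b[185:260,310:490],(720,300))
cv2.imwrite('pics/m8.png',np.vstack([A,B]))"
```

```text
t 24.78 pos [425.7 -38.8 185.9] q [-0.09  0.08 -0.31  1.18 -0.    1.28] w 0.4 gf 0.0 F [ 0.4 -0.   1.2] tilt [ 0.001 -0.    -1.   ]
(array([2.000e-04, 9.114e-01, 5.022e-01]), np.float64(-0.0008))
```

View pics/m8.png

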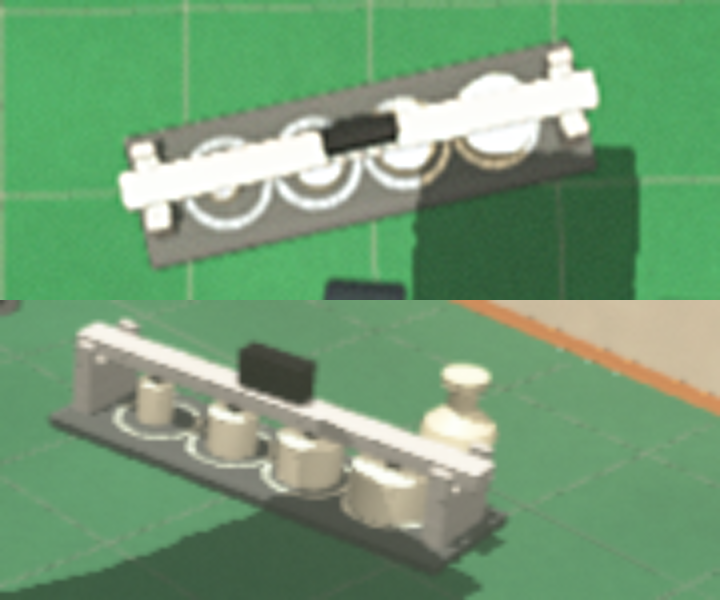

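The bar lies flat with its block up at (360,130), resting on both seats between the prongs and centred. The dies stand in order beneath it and the cup hasn't moved, so I'm handing in.

```bash
python3 -c "
from station import robot
print(robot.hand_in())"
```

```text
the job is handed in; nothing more can be done
None
```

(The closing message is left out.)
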